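Thread the wide tape roll onto the tall post of the tape stand

ROBOT

A 7-joint arm with a two-finger parallel gripper is mounted at the origin on the work surface. World frame = base frame: x ahead of the robot, y to its left, z up, the work surface at z = 0. Lengths are in m, angles in rad, forces in N, time in s.
With the tool pointing down it reaches from about 0.425 to 0.925 m from the base axis. Payload 6.8 kg.
Tool frame: the origin (TCP) lies at the very end of the fingers, on their centre line; the grasp point (between the pads) lies 19 mm behind it; z points along the fingers, y is the line along which they close (so a half turn about z gives the same grasp; the last joint's range is limited). The gripper opens to 85 mm and grips with 20 to 120 N. Pads are 22 mm wide; open, the fingers measure 114 mm over their backs; the gripper's body (76 mm by 85 mm) begins 54 mm behind the grasp point. The pads swing forward as they close: fully open they stand 13 mm farther back than shut.
Start: joints at [-1.304, 0.477, 0.022, 1.555, -0.011, 1.109, -0.083], TCP at [0.247, 0.628, 0.231] pointing down, gripper open.
Joint ranges: [-2.96, 2.96], [-0.34, 2.1], [-1.41, 1.46], [0.24, 2.44], [-1.37, 4.51], [0.17, 1.92], [-2.96, 2.96]. Speed limits (rad/s): [2.39, 2.39, 3.14, 3.14, 3.14, 3.14, 3.14].

INTERFACE

Orientations are given as a rotation vector (axis times angle).
In Python, from bench import monitor, optics, r gives the robot as it stands.
- The arm moves only by the shell command python3 -m crank 'ROWS' [OPENING] [FORCE]. ROWS is JSON, a list of rows, each a list of 2 entries, a list of its own where there are three numbers: the shift along the tool's x, y, z in cm, then the turn, a rotation vector about the tool's x, y, z in rad. A call has 1 to 5 rows; each row shifts and turns the commanded pose from where the row before left it, along the tool's axes as they then stand; what a row does not reach is not made up. A row lasts 1/10 s, in which the tool goes at most 50 mm and 8.59 degrees, less where a joint would pass 70% of its speed; a pose out of reach is approached as far as the arm can. A call is refused whole if a number of a shift passes 5 or a number of a turn 0.15, either way. A call with a gripper value outside its range is refused whole. OPENING is the finger opening in cm, from 0 to 8.54, set as the call begins (- or left out, the last holds). The fingers move at their own pace and stop on an object; FORCE is the grip in N (left out, the last holds). Time passes only in rows, so rows that do not move let the fingers close. It gives the time, the measured TCP pose, the force, the opening and the grip force at its end, in the units of the state.
- monitor.get_obs(): the state, without advancing time (a new reading comes with each control period).
- optics.grab_frame(name): name is "side" or "top"; returns (picture, depth): 420x560x3 uint8, red, green, blue; 420x560 float32, m along the optical axis (not along the pixel's ray), 0 where there is no reading.
- optics.camera_model(name): a dict with "vertical_fov" (degrees; the focal length in pixels is half the picture's height over the tangent of half this angle, whatever the lens; pixels are square), "cx", "cy" (the principal point, pixels), "D" ([k1, k2, p1, p2, k3] as OpenCV has them; the pictures are not rectified), "R" (3x3) and "t" (3): a world point X has camera coordinates R X + t. Camera axes: x right, y down, z forward; pixel columns grow to the right and rows downward; lengths in m; the calibration is good to about 2 mm. A picture is of the moment at which its call begins. camera_model takes no time and is no camera call.
- r.hand_in(): hands the job in; it is judged then, once.
The state is a dict: "clock": time; "joints": joint angles; "qvel": joint speeds; "tau": joint torques, N m; "tcp_pos": TCP position; "orientation": TCP orientation; "contact_force": force on the tool from outside, world axes, zero at the start; "moment": the same for the moment, N m; "grip_width": finger opening in m; "gripper_force": force on a finger pad.
Only numpy, scipy, OpenCV 4.12 (cv2) and the standard library are available. Lean on these libraries where they do the work, as an engineer would, in place of code of your own. Each camera call takes 0.05 s, during which the arm holds its last target. There are 200 camera calls.

TASK

Two rolls of masking tape lie on the TV shelf beside a small wooden tape stand with two steel posts. Put the wide (thicker) roll over the taller post and lower it until it lies flat on the wooden board, letting go only close to the board rather than dropping it from the top of the post. Leave the narrow roll where it is.

Things in the scene. Friction and masses are not known exactly. Their poses are not given: they have to be found in the camera images.
- wide_center (a point): the wide roll of cream masking tape: a ring of 56 mm outer and 36 mm hole diameter, 38 mm tall, about 70 g, lying flat with its hole upright on the shelf (its underside at z = 0). This point is its centre, half-way up (19 mm above its underside); its z axis is the hole's axis. It may be gripped from above across its outside.
- narrow_center (a point): the narrow roll of the same tape: 56 mm outer and 36 mm hole diameter but only 16 mm tall, lying flat on the shelf. This point is its centre, 8 mm above its underside. To be left alone. Either roll may be the one nearer the stand.
- tall_foot (a point): foot of the taller post, on the post's axis at the upper face of the stand's board. The stand is fixed: a dark wooden board 200 mm long (its x), 90 mm wide (its y) and 14 mm thick lying on the shelf, with two upright steel posts of 12 mm diameter. The taller one rises 55 mm above the board from this point, which is 50 mm from its end of the board. The shorter one rises 30 mm and stands 100 mm away along this point's +x axis. z is up, along the post.
Mind the look-alikes: they are no part of the job. What is shaped like the part that bears wide_center but black or orange is not meant.

How it is judged:
By the outcome, as a careful person would: the job done as asked, in the order asked, and still so for the second after the job is handed in, with the robot touching nothing.
It also fails if it takes over 35 s, if anything falls off the work surface, if the arm or the gripper's body presses on something with over 40 N, if the wrist force passes 120 N, or if a joint passes its speed limit or range.

## Working session

There is one attempt and no reset: what is moved stays moved. The work goes in short steps, Python scripts to look and compute and a shell command to move; the robot and the scene stay as the last step left them, time stands still between calls to the robot, and variables do not carry over. Pictures are saved under pics/ and viewed, at most 10 in all, crops included, and the job is handed in when it is done.

```bash
mkdir -p pics; ls; python3 - <<'E'
from bench import monitor, optics, r
import cv2,numpy as np
for n in("top","side"):
    p,d=optics.grab_frame(n); cv2.imwrite(f"pics/{n}0.png",p[:,:,::-1]); np.savez(f"{n}0.npz",p=p,d=d)
    print(n,optics.camera_model(n), (d>0).mean())
print(monitor.get_obs())
E
```

```text
pics
top {'vertical_fov': 45.00387422946792, 'cx': 280.8693300138891, 'cy': 213.25731185809008, 'D': array([0.00594526, 0.        , 0.        , 0.        , 0.        ]), 'R': array([[ 0.02174479, -0.99968133,  0.01282208],
       [-0.99268269, -0.02311271, -0.11851957],
       [ 0.11877815, -0.01015107, -0.99286893]]), 't': array([-0.08029476,  0.58368569,  0.86807567])} 0.9959481292517007
side {'vertical_fov': 55.925351860545504, 'cx': 277.710920171034, 'cy': 214.7223336209195, 'D': array([-0.09402189,  0.        ,  0.        ,  0.        ,  0.        ]), 'R': array([[-0.98718519, -0.15842198, -0.01918027],
       [-0.11183088,  0.77253406, -0.62504798],
       [ 0.11383875, -0.61489316, -0.78035065]]), 't': array([0.56214354, 0.1478587 , 0.77395107])} 0.9958673469387755
{'clock': 0.1, 'joints': array([-1.30413953,  0.47774353,  0.02235858,  1.55633417, -0.01149638,
        1.10925082, -0.08306073]), 'qvel': array([ 0.0013866 , -0.00297146, -0.00025906, -0.00307145, -0.00013469,
        0.00128511, -0.00164718]), 'tau': array([ 3.94146904e-03, -5.97761679e+01,  1.61317136e+00, -2.81951594e+01,
        1.27544085e-02,  5.05486300e-03, -1.65228607e-05]), 'tcp_pos': array([0.24691308, 0.62767057, 0.2304135 ]), 'orientation': array([-5.85123003e-01, -3.08644471e+00,  2.51011409e-03]), 'contact_force': array([-0.66557691, -0.27039695,  0.57370799]), 'moment': array([ 0.03895372, -0.01953335,  0.009518  ]), 'gripper_force': 0.0, 'grip_width': 0.08556977769465876}
```

View pics/top0.png

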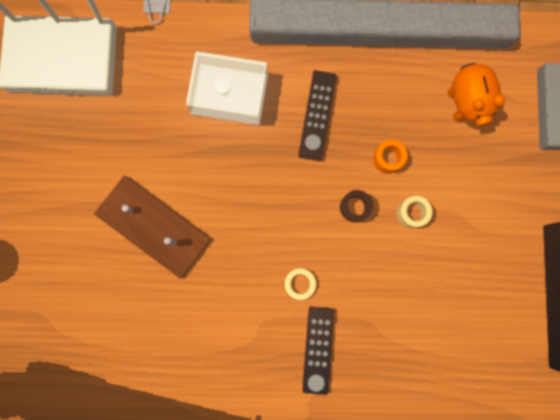

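View pics/side0.png

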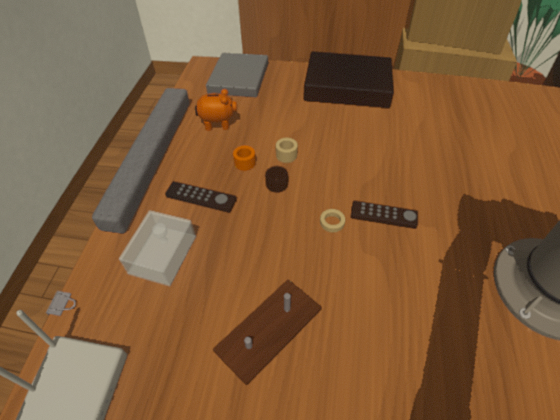

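The top view shows the cream rings at (416,212), which looks tall, and (300,284), which looks flat. The look-alikes are black at (356,206) and orange at (391,156). The posts are at (170,241) and (127,209). The side view shows the tall cream ring at (287,150), the flat one at (332,221), black at (277,180) and orange at (245,158). The post at (287,302) looks taller than the one at (248,343). My choice is the cream ring at top (416,212), side (287,150). Next I'll measure it and check it in a crop.

```bash
cat > h.py <<'E'
import cv2,numpy as np
from bench import optics
def cam(n):
    m=optics.camera_model(n); f=210/np.tan(np.radians(m["vertical_fov"]/2))
    return np.array([[f,0,m["cx"]],[0,f,m["cy"]],[0,0,1]]),m["D"],np.array(m["R"]),np.array(m["t"])
def plane(n,px,z):
    K,D,R,t=cam(n); u=cv2.undistortPoints(np.float64(px).reshape(-1,1,2),K,D)[:,0]
    d=np.c_[u,np.ones(len(u))]@R; c=-R.T@t
    return c+d*((z-c[2])/d[:,2])[:,None]
def cloud(n,d):
    K,D,R,t=cam(n); h,w=d.shape
    g=np.dstack(np.meshgrid(np.arange(w),np.arange(h))).reshape(-1,1,2).astype(float)
    u=cv2.undistortPoints(g,K,D)[:,0]; P=np.c_[u,np.ones(len(u))]*d.reshape(-1,1)
    return ((P-t)@R).reshape(h,w,3)
def proj(n,X):
    K,D,R,t=cam(n); return cv2.projectPoints(np.float64(X).reshape(-1,1,3),cv2.Rodrigues(R)[0],t,K,D)[0][:,0]
def circ(P):
    A=np.c_[2*P[:,:2],np.ones(len(P))]; s=np.linalg.lstsq(A,(P[:,:2]**2).sum(1),rcond=None)[0]
    return s[:2],np.sqrt(s[2]+s[:2]@s[:2])
E
python3 - <<'E'
from h import *
T=np.load("top0.npz");S=np.load("side0.npz")
for n,I in(("top",T),("side",S)):
    W=cloud(n,I["d"]); hsv=cv2.cvtColor(I["p"],cv2.COLOR_RGB2HSV)
    for (u,v) in ([(416,212),(300,284)] if n=="top" else [(287,150),(332,221)]):
        w=W[v-25:v+25,u-25:u+25]; h=hsv[v-25:v+25,u-25:u+25]
        m=(h[...,0]>18)&(h[...,0]<38)&(h[...,2]>110)
        zt=np.percentile(w[m][:,2],85); print(n,(u,v),"ztop",zt,m.sum())
        z=.038 if zt>.027 else .016
        c=w[m&(abs(w[...,2]-zt)<.006)]; 
        print("  depth-top circ",circ(c), "bbox mid",(c.min(0)+c.max(0))/2,np.ptp(c,0))
    ps=[(170,241),(127,209)] if n=="top" else [(287,302),(248,343)]
    for u,v in ps:
        w=W[v-14:v+14,u-14:u+14].reshape(-1,3); k=w[w[:,2]>.025]; print(n,"post",(u,v),"zmax",np.sort(k[:,2])[-5:],"mean xy",k.mean(0),len(k))
    if n=="top":
        m=(hsv[...,2]<120)&(W[...,2]>.006)&(W[...,2]<.022);m[:150]=0;m[300:]=0;m[:,:80]=0;m[:,230:]=0
        P=W[m][:,:2].astype(np.float32); b=cv2.minAreaRect(P); print("board",b,cv2.boxPoints(b))
c=np.hstack([cv2.resize(T["p"][180:310,270:450],(396,286)),cv2.resize(S["p"][120:250,230:410],(396,286))])
c2=np.hstack([cv2.resize(T["p"][170:300,80:260],(396,286)),cv2.resize(S["p"][270:400,180:360],(396,286))])
cv2.imwrite("pics/crop1.png",np.vstack([c,c2])[:,:,::-1])
E
```

```text
top (416, 212) ztop 0.0402134112643118 491
  depth-top circ (array([ 0.59474391, -0.30695629]), np.float64(0.02326449924381143)) bbox mid [ 0.5949573  -0.30727352  0.03892297] [0.05413794 0.05605223 0.00915925]
top (300, 284) ztop 0.018557121678270904 427
  depth-top circ (array([ 0.46148177, -0.10372256]), np.float64(0.023173669547270088)) bbox mid [ 0.4610021  -0.10437802  0.01710672] [0.05341908 0.05410001 0.00877075]
top post (170, 241) zmax [0.07202153 0.93209308 0.93209308 0.93209308 0.93209308] mean xy [0.52674407 0.1142111  0.1048741 ] 75
top post (127, 209) zmax [0.04808258 0.93209308 0.93209308 0.93209308 0.93209308] mean xy [0.57920687 0.18798851 0.10273597] 58
board ((0.5464925765991211, 0.1451815664768219), (0.15015290677547455, 0.08147135376930237), 55.18497085571289) [[0.47018528 0.10680102]
 [0.53707325 0.06028666]
 [0.6227999  0.18356211]
 [0.5559119  0.23007648]]
side (287, 150) ztop 0.03747387706384582 424
  depth-top circ (array([ 0.5961026 , -0.30451619]), np.float64(0.02272453774896003)) bbox mid [ 0.59594377 -0.30626523  0.03561943] [0.05175666 0.05543657 0.0079651 ]
side (332, 221) ztop 0.015664805403822216 320
  depth-top circ (array([ 0.46291853, -0.10134254]), np.float64(0.02334343843381112)) bbox mid [ 0.46290143 -0.10247045  0.01388308] [0.05367301 0.05762268 0.00840719]
side post (287, 302) zmax [0.06991535 0.06996204 0.70715407 0.70715407 0.70715407] mean xy [0.52976696 0.14076699 0.07390749] 94
side post (248, 343) zmax [0.04415652 0.04448456 0.04470253 0.70715407 0.70715407] mean xy [0.58359031 0.22041398 0.0652041 ] 52
```

View pics/crop1.png

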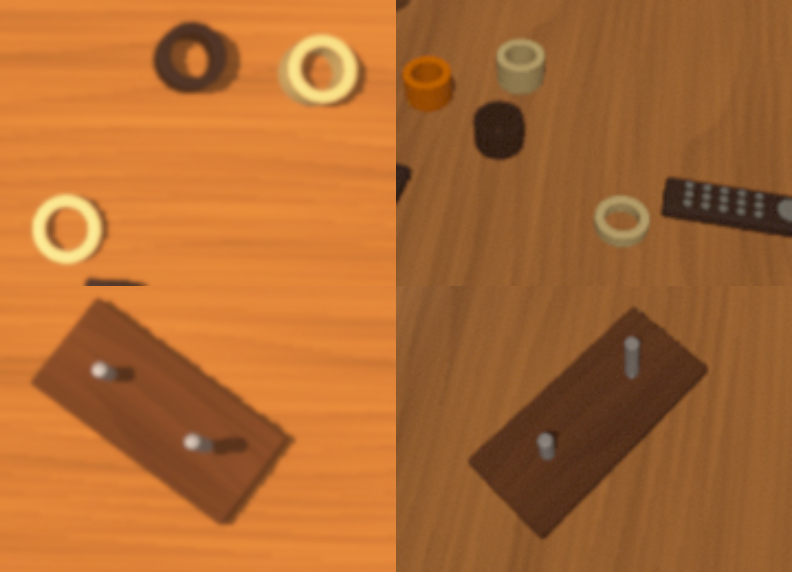

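The crop confirms the choice: the cream ring at top (416,212) is about 38 mm tall, and the one at (300,284) is flat. Post tops read about 0.070 and 0.045 m, so the taller post is at top (170,241), side (287,302). Now I'll refine the post axis and plan the approach.

```bash
python3 - <<'E'
from h import *
from scipy.spatial.transform import Rotation as Ro
from bench import monitor
T=np.load("top0.npz");S=np.load("side0.npz")
for n,I,ps in(("top",T,[(169,241,.069),(127,209,.044)]),("side",S,[(287,300,.069),(248,343,.044)])):
    hsv=cv2.cvtColor(I["p"],cv2.COLOR_RGB2HSV); W=cloud(n,I["d"])
    for u,v,z in ps:
        a=15; h=hsv[v-a:v+a,u-a:u+a]; m=(h[...,1]<100)&(h[...,2]>60)
        ys,xs=np.nonzero(m); 
        w=W[v-a:v+a,u-a:u+a]; zz=w[...,2]
        k=(abs(zz-z)<.006)
        ky,kx=np.nonzero(k)
        print(n,(u,v),"mask n",m.sum(),"x",xs.min()+u-a,xs.max()+u-a,"y",ys.min()+v-a,ys.max()+v-a,"| top pix",(kx.mean()+u-a,ky.mean()+v-a),k.sum(),
          "ray",plane(n,[[kx.mean()+u-a,ky.mean()+v-a]],z)[0])
# board outline top
hsv=cv2.cvtColor(T["p"],cv2.COLOR_RGB2HSV)
m=((hsv[...,2]<140)).astype(np.uint8);m[:165]=0;m[290:]=0;m[:,:85]=0;m[:,225:]=0
c=max(cv2.findContours(m,0,1)[0],key=cv2.contourArea)
b=cv2.minAreaRect(plane("top",c[:,0],.014)[:,:2].astype(np.float32));print(b)
bx=cv2.boxPoints(b);print(bx)
o=monitor.get_obs();R=Ro.from_rotvec(o["orientation"]).as_matrix();print(R)
E
```

```text
top (169, 241) mask n 71 x 164 175 y 237 244 | top pix (np.float64(167.0), np.float64(240.5897435897436)) 39 ray [0.53006326 0.12555163 0.069     ]
top (127, 209) mask n 58 x 122 131 y 205 211 | top pix (np.float64(125.05000000000001), np.float64(208.075)) 40 ray [0.58709322 0.20713215 0.044     ]
side (287, 300) mask n 122 x 284 290 y 293 311 | top pix (np.float64(286.55555555555554), np.float64(296.3333333333333)) 36 ray [0.53139885 0.12934863 0.069     ]
side (248, 343) mask n 84 x 244 251 y 336 348 | top pix (np.float64(247.55555555555554), np.float64(340.47222222222223)) 36 ray [0.58758816 0.21070787 0.044     ]
((0.5587312579154968, 0.16244976222515106), (0.201485738158226, 0.0898461639881134), 55.18106460571289)
[[0.46432853 0.10539424]
 [0.5380887  0.05409344]
 [0.653134   0.21950528]
 [0.57937384 0.27080607]]
[[-9.30613885e-01  3.66002156e-01 -4.67829264e-04]
 [ 3.66002433e-01  9.30612623e-01 -1.53784944e-03]
 [-1.27488394e-04 -1.60237069e-03 -9.99998708e-01]]
```

```bash
python3 -m crank '[[[0,0,0],[0,0,0.15]],[[0,0,0],[0,0,0.15]],[[0,0,0],[0,0,0.15]],[[0,0,0],[0,0,0.15]],[[0,0,0],[0,0,0.15]]]' 8.5 40
python3 -m crank '[[[0,0,0],[0,0,0.15]],[[0,0,0],[0,0,0.15]],[[0,0,0],[0,0,0.15]],[[0,0,0],[0,0,0.15]],[[0,0,0],[0,0,0.15]]]'
python3 -m crank '[[[0,0,0],[0,0,0.15]],[[0,0,0],[0,0,0.15]]]'
cat > go.py <<'E'
import sys,numpy as np
from scipy.spatial.transform import Rotation as Ro
from bench import monitor
o=monitor.get_obs();R=Ro.from_rotvec(o["orientation"])
g=np.array([float(a) for a in sys.argv[1:4]])
print("t",o["clock"],"tcp",o["tcp_pos"],"F",o["contact_force"],"w",o["grip_width"],"j",o["joints"].round(2))
print("shift cm",(R.inv().apply(g-o["tcp_pos"])*100).round(2))
c,s=R.as_matrix()[:2,1];print("yaw y",np.degrees(np.arctan2(s,c)),"tilt",R.as_matrix()[:,2].round(4))
E
python3 go.py .5954 -.3058 .23
```

```text
clock: 0.6
tcp_pos: [0.2469, 0.6278, 0.2307]
orientation: [1.683, 2.652, -0.002]
contact_force: [0.5, 1.1, -0.5]
grip_width: 0.0848
gripper_force: 0.0
clock: 1.1
tcp_pos: [0.2469, 0.6278, 0.2308]
orientation: [2.537, 1.851, -0.001]
contact_force: [0.2, -0.3, 0.5]
grip_width: 0.085
gripper_force: 0.0
clock: 1.3
tcp_pos: [0.2469, 0.6279, 0.2308]
orientation: [2.786, 1.451, -0.001]
contact_force: [-0.1, 0.5, -0.0]
grip_width: 0.0848
gripper_force: 0.0
t 1.3 tcp [0.24687483 0.62786682 0.2307683 ] F [-0.13887652  0.5189475  -0.02484258] w 0.08476115830766374 j [-1.58  0.5   0.42  1.58 -0.22  1.11 -1.72]
shift cm [-56.55  82.06   0.15]
yaw y -34.95779403524292 tilt [-4.e-04 -9.e-04 -1.e+00]
```

```bash

python3 -m crank '[[[-2.8,4.1,0],[0,0,0]],[[-2.8,4.1,0],[0,0,0]],[[-2.8,4.1,0],[0,0,0]],[[-2.8,4.1,0],[0,0,0]],[[-2.8,4.1,0],[0,0,0]]]' >/dev/null
python3 -m crank '[[[-2.8,4.1,0],[0,0,0]],[[-2.8,4.1,0],[0,0,0]],[[-2.8,4.1,0],[0,0,0]],[[-2.8,4.1,0],[0,0,0]],[[-2.8,4.1,0],[0,0,0]]]' >/dev/null
python3 -m crank '[[[-2.8,4.1,0],[0,0,0]],[[-2.8,4.1,0],[0,0,0]],[[-2.8,4.1,0],[0,0,0]],[[-2.8,4.1,0],[0,0,0]],[[-2.8,4.1,0],[0,0,0]]]' >/dev/null
python3 -m crank '[[[-2.8,4.1,0],[0,0,0]],[[-2.8,4.1,0],[0,0,0]],[[-2.8,4.1,0],[0,0,0]],[[-2.8,4.1,0],[0,0,0]],[[0,0,0],[0,0,0]]]'
python3 go.py .5954 -.3058 .08
```

```text
clock: 3.3
tcp_pos: [0.5853, -0.2605, 0.2312]
orientation: [2.784, 1.446, -0.004]
contact_force: [-1.0, -0.7, -0.1]
grip_width: 0.0851
gripper_force: 0.0
t 3.3 tcp [ 0.58528597 -0.26054073  0.23116764] F [-0.98391937 -0.65681389 -0.13911178] w 0.08507573368238952 j [-0.22  0.52  0.78  1.68 -0.39  1.1   0.05]
shift cm [-3.05  3.39 15.14]
yaw y -35.11935004918377 tilt [-4.0e-04 -5.5e-03 -1.0e+00]
```

```bash

python3 -m crank '[[[-3,3.4,0],[0,0,0]],[[0,0,5],[0,0,0]],[[0,0,5],[0,0,0]],[[0,0,4],[0,0,0]],[[0,0,0],[0,0,0]]]'
python3 go.py .5954 -.3058 .006
python3 - <<'E'
from h import *
o=[]
for n,c in(("top",(416,212)),("side",(287,140))):
    p,d=optics.grab_frame(n); u,v=c; o.append(cv2.resize(p[max(v-60,0):v+60,u-75:u+75],(400,320),interpolation=2))
cv2.imwrite("pics/g1.png",np.hstack(o)[:,:,::-1])
E
```

```text
clock: 3.8
tcp_pos: [0.5933, -0.2931, 0.0852]
orientation: [-2.773, -1.457, 0.011]
contact_force: [-0.1, 0.2, -0.6]
grip_width: 0.0853
gripper_force: 0.0
t 3.8 tcp [ 0.59329751 -0.29308196  0.08517217] F [-0.05828166  0.23104271 -0.61858268] w 0.08527761440477095 j [-0.08  0.71  0.65  1.73 -0.53  0.9   0.2 ]
shift cm [-0.91  0.98  7.91]
yaw y -34.57941339068029 tilt [-0.0104  0.0048 -0.9999]
```

View pics/g1.png

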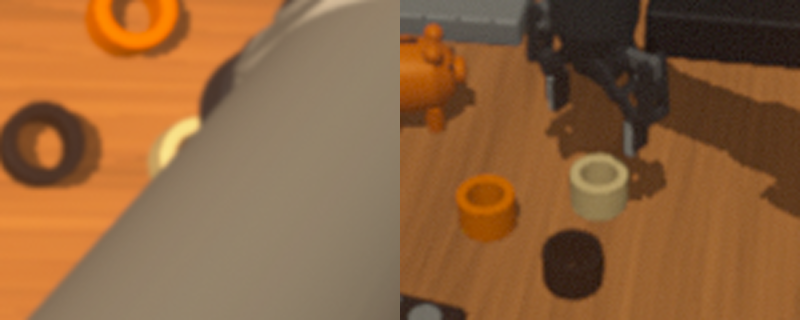

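The crop shows the open gripper above and beyond the cream roll (side crop 600,187), with black and orange clear. The top view is hidden by the arm. I'll correct the offset and the small tilt, then go down.

```bash
cat >> go.py <<'E'
d=R.inv().apply([0,0,-1]);print("tilt fix turn",np.cross([0,0,1],d).round(4))
E
python3 -m crank '[[[-0.9,1,0],[0,0,0]],[[0,0,0],[0,0,0]]]' >/dev/null
python3 go.py .5954 -.3058 .006
```

```text
t 4.1 tcp [ 0.60160473 -0.31271334  0.09451919] F [ 0.11754027 -0.52651576 -0.08153614] w 0.08534555824411898 j [-0.05  0.72  0.66  1.69 -0.53  0.91  0.21]
shift cm [ 0.22 -0.96  8.85]
yaw y -34.7027871044842 tilt [ 0.0046 -0.0038 -1.    ]
tilt fix turn [ 0.0059  0.0005 -0.    ]
```

```bash

python3 -m crank '[[[0.2,-0.9,1],[0,0,0]],[[0,0,2],[0,0,0]],[[0,0,0],[0,0,0]],[[0,0,0],[0,0,0]]]' >/dev/null
python3 go.py .5954 -.3058 .006
```

```text
t 4.5 tcp [ 0.59360637 -0.30197423  0.06135706] F [-0.31489991 -0.09680213  0.18341659] w 0.08476601644720111 j [-0.05  0.74  0.63  1.73 -0.56  0.85  0.23]
shift cm [-0.21  0.37  5.54]
yaw y -34.5974213156271 tilt [-5.e-04  5.e-04 -1.e+00]
tilt fix turn [-0.0007 -0.0001  0.    ]
```

```bash

python3 -m crank '[[[-0.2,0.35,0],[0,0,0]],[[0,0,2],[0,0,0]],[[0,0,2],[0,0,0]],[[0,0,1.3],[0,0,0]],[[0,0,0],[0,0,0]]]'
python3 -m crank '[[[0,0,0],[0,0,0]]]' >/dev/null
python3 go.py .5954 -.3058 .006
```

```text
clock: 5.0
tcp_pos: [0.5949, -0.3057, 0.007]
orientation: [-2.78, -1.459, 0.002]
contact_force: [-0.0, -0.5, 0.0]
grip_width: 0.0849
gripper_force: 0.0
t 5.1 tcp [ 0.59595645 -0.30660801  0.00889722] F [ 0.03133609  0.01127844 -0.76324185] w 0.08484061775746109 j [-0.01  0.81  0.58  1.74 -0.6   0.78  0.27]
shift cm [ 0.03 -0.09  0.29]
yaw y -34.621805441501046 tilt [ 5.e-04 -5.e-04 -1.e+00]
tilt fix turn [ 0.0007  0.0001 -0.    ]
```

```bash

python3 -m crank '[[[0,0,0.2],[0,0,0]],[[0,0,0],[0,0,0]],[[0,0,0],[0,0,0]],[[0,0,0],[0,0,0]],[[0,0,0],[0,0,0]]]' 4.5 50
python3 -m crank '[[[0,0,0],[0,0,0]],[[0,0,0],[0,0,0]],[[0,0,0],[0,0,0]]]'
python3 go.py .5307 .1272 .11
```

```text
clock: 5.6
tcp_pos: [0.5962, -0.3064, 0.0075]
orientation: [2.781, 1.46, 0.002]
contact_force: [-1.2, 1.6, 6.0]
grip_width: 0.0551
gripper_force: 52.9
clock: 5.9
tcp_pos: [0.5962, -0.3064, 0.0075]
orientation: [2.781, 1.46, 0.002]
contact_force: [-1.8, 0.5, 6.4]
grip_width: 0.0551
gripper_force: 52.9
t 5.9 tcp [ 0.59619567 -0.30643867  0.00747965] F [-1.76188093  0.50389356  6.37405517] w 0.055104728610830316 j [-0.01  0.81  0.58  1.74 -0.61  0.78  0.27]
shift cm [ 31.97 -30.01 -10.27]
yaw y -34.61067276720315 tilt [ 1.4e-03 -3.0e-04 -1.0e+00]
tilt fix turn [ 0.0013 -0.0005  0.    ]
```

```bash

python3 -m crank '[[[0,0,-2],[0,0,0]],[[0,0,-4],[0,0,0]],[[0,0,-4],[0,0,0]],[[0,0,-2],[0,0,0]],[[0,0,0],[0,0,0]]]'
python3 -m crank '[[[3.2,-3,0],[0,0,0]],[[3.2,-3,0],[0,0,0]],[[3.2,-3,0],[0,0,0]],[[3.2,-3,0],[0,0,0]],[[3.2,-3,0],[0,0,0]]]'
python3 -m crank '[[[3.2,-3,0],[0,0,0]],[[3.2,-3,0],[0,0,0]],[[3.2,-3,0],[0,0,0]],[[1.5,-1.5,0],[0,0,0]],[[0,0,0],[0,0,0]]]' >/dev/null
python3 -m crank '[[[0,0,0],[0,0,0]],[[0,0,0],[0,0,0]],[[0,0,0],[0,0,0]]]'
python3 go.py .5307 .1272 .095
```

```text
clock: 6.4
tcp_pos: [0.5976, -0.3078, 0.1314]
orientation: [2.777, 1.457, 0.007]
contact_force: [-0.5, -0.0, -0.9]
grip_width: 0.0553
gripper_force: 53.2
clock: 6.9
tcp_pos: [0.562, -0.0874, 0.126]
orientation: [-2.781, -1.46, 0.001]
contact_force: [1.3, 0.8, -0.8]
grip_width: 0.0553
gripper_force: 53.2
clock: 7.7
tcp_pos: [0.5398, 0.0601, 0.1264]
orientation: [2.783, 1.456, -0.0]
contact_force: [-0.3, 0.1, -0.5]
grip_width: 0.055
gripper_force: 53.3
t 7.7 tcp [0.53976988 0.06011462 0.12636137] F [-0.32049863  0.06981087 -0.48846257] w 0.05496953003789189 j [-0.8   0.49  0.75  2.   -0.45  0.82 -0.4 ]
shift cm [ 5.   -4.57  3.13]
yaw y -34.75517312944952 tilt [ 1.e-04 -5.e-04 -1.e+00]
tilt fix turn [ 0.0003  0.0004 -0.    ]
```

```bash

python3 -m crank '[[[2.5,-2.3,0],[0,0,0]],[[2.5,-2.3,1],[0,0,0]],[[0,0,1],[0,0,0]],[[0,0,0],[0,0,0]],[[0,0,0],[0,0,0]]]' >/dev/null
python3 -m crank '[[[0,0,0],[0,0,0]],[[0,0,0],[0,0,0]]]'
python3 go.py .5307 .1272 .0215
python3 - <<'E'
from h import *
o=[]
for n,c in(("top",(165,235)),("side",(285,290))):
    p,d=optics.grab_frame(n); np.savez(n+"1.npz",p=p,d=d);u,v=c; o.append(cv2.resize(p[v-60:v+60,u-75:u+75],(400,320),interpolation=2))
cv2.imwrite("pics/g2.png",np.hstack(o)[:,:,::-1])
E
```

```text
clock: 8.4
tcp_pos: [0.5307, 0.1279, 0.1068]
orientation: [2.783, 1.457, 0.001]
contact_force: [-0.5, -0.5, -0.7]
grip_width: 0.0549
gripper_force: 53.2
t 8.4 tcp [0.53073425 0.12789081 0.10681986] F [-0.50781499 -0.4630924  -0.68284748] w 0.05489372820993691 j [-0.9   0.52  0.72  2.01 -0.48  0.79 -0.5 ]
shift cm [-0.06  0.03  8.53]
yaw y -34.72350170164145 tilt [ 8.e-04  1.e-04 -1.e+00]
tilt fix turn [ 0.0006 -0.0006  0.    ]
```

View pics/g2.png

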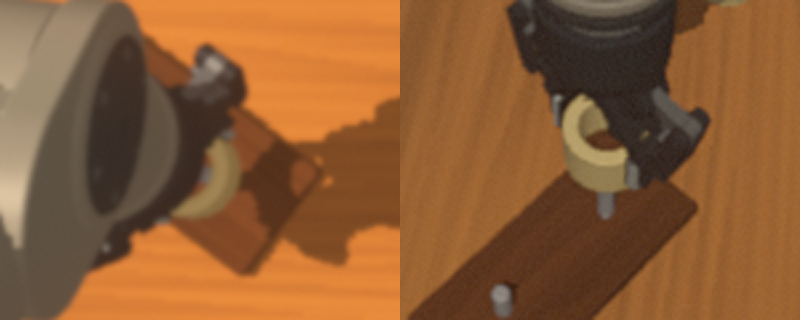

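The held roll sits above the tall post. The side crop shows the post at (605,205) under the ring's middle, about (604,150), and the top crop shows it through the hole at (208,172). A quick circle fit of the held ring in the top view comes next.

```bash
python3 - <<'E'
from h import *
from scipy.optimize import least_squares
for n in("top","side"):
    I=np.load(n+"1.npz"); W=cloud(n,I["d"]); hsv=cv2.cvtColor(I["p"],cv2.COLOR_RGB2HSV)
    z=W[...,2]; h=hsv
    m=(np.hypot(W[...,0]-.53,W[...,1]-.127)<.05)&(abs(z-.137)<.006)&(h[...,0]>14)&(h[...,0]<40)&(h[...,1]>50)&(h[...,2]>90)
    P=W[m][:,:2]; print(n,len(P),circ(W[m]))
    # centre such that points fill annulus 18..28 mm
    f=lambda c:(lambda r:np.maximum(r-.028,0)+np.maximum(.018-r,0))(np.hypot(*(P-c).T))
    print(least_squares(f,[.5307,.1272],diff_step=1e-3).x)
E
```

```text
top 234 (array([0.52727967, 0.12116879]), np.float64(0.020096212350134292))
[0.5300719  0.12559875]
side 275 (array([0.53175574, 0.12981723]), np.float64(0.022491785556714865))
[0.53039521 0.12888335]
```

In each camera's own frame, the ring and post agree to within 1 mm, so I'm lowering it.

```bash

python3 -m crank '[[[0,0,1.5],[0,0,0]],[[0,0,1.5],[0,0,0]],[[0,0,1.5],[0,0,0]],[[0,0,0],[0,0,0]],[[0,0,0],[0,0,0]]]'
python3 -m crank '[[[0,0,1.2],[0,0,0]],[[0,0,1.2],[0,0,0]],[[0,0,0.6],[0,0,0]],[[0,0,0],[0,0,0]],[[0,0,0],[0,0,0]]]'
python3 go.py .5307 .1272 .0215
```

```text
clock: 9.0
tcp_pos: [0.5298, 0.1286, 0.0605]
orientation: [2.782, 1.46, -0.003]
contact_force: [0.3, -0.2, -0.2]
grip_width: 0.0558
gripper_force: 53.2
clock: 9.5
tcp_pos: [0.5302, 0.1289, 0.0312]
orientation: [2.782, 1.46, -0.001]
contact_force: [-0.3, -0.0, -0.7]
grip_width: 0.0555
gripper_force: 53.2
t 9.5 tcp [0.5301954  0.1288915  0.03116652] F [-0.2949584  -0.02946578 -0.66130221] w 0.055531489111656715 j [-0.82  0.63  0.61  2.04 -0.6   0.65 -0.41]
shift cm [-0.11  0.14  0.97]
yaw y -34.62004581126223 tilt [-3.e-04 -2.e-04 -1.e+00]
tilt fix turn [-0.0001  0.0003  0.    ]
```

```bash

python3 -m crank '[[[-0.1,0.1,0.4],[0,0,0]],[[0,0,0.3],[0,0,0]],[[0,0,0],[0,0,0]],[[0,0,0],[0,0,0]]]'
python3 -m crank '[[[0,0,0.15],[0,0,0]],[[0,0,0],[0,0,0]],[[0,0,0],[0,0,0]]]'
```

```text
clock: 9.9
tcp_pos: [0.5305, 0.1276, 0.0243]
orientation: [-2.782, -1.46, -0.0]
contact_force: [0.3, -0.1, -0.9]
grip_width: 0.0551
gripper_force: 53.2
clock: 10.2
tcp_pos: [0.5305, 0.1277, 0.0228]
orientation: [-2.782, -1.46, -0.0]
contact_force: [-0.4, -0.4, -1.3]
grip_width: 0.0553
gripper_force: 53.2
```

```bash

python3 -m crank '[[[0,0,0.1],[0,0,0]],[[0,0,0],[0,0,0]],[[0,0,0],[0,0,0]]]'
python3 -m crank '[[[0,0,0.05],[0,0,0]],[[0,0,0],[0,0,0]],[[0,0,0],[0,0,0]]]'
```

```text
clock: 10.5
tcp_pos: [0.5304, 0.1277, 0.0218]
orientation: [-2.782, -1.46, 0.0]
contact_force: [-1.0, 0.1, -0.6]
grip_width: 0.055
gripper_force: 53.2
clock: 10.8
tcp_pos: [0.5306, 0.1277, 0.0215]
orientation: [-2.782, -1.46, -0.0]
contact_force: [-0.6, -0.0, 2.4]
grip_width: 0.0553
gripper_force: 53.5
```

Contact is starting at 2.4 N, right at the board height, so I'm releasing and then backing straight up.

```bash

python3 -m crank '[[[0,0,0],[0,0,0]],[[0,0,0],[0,0,0]],[[0,0,0],[0,0,0]],[[0,0,0],[0,0,0]],[[0,0,0],[0,0,0]]]' 8.5
python3 -m crank '[[[0,0,-1],[0,0,0]],[[0,0,-2],[0,0,0]],[[0,0,-3],[0,0,0]],[[0,0,-4],[0,0,0]],[[0,0,-5],[0,0,0]]]'
python3 -m crank '[[[-4,3,-2],[0,0,0]],[[-4,3,0],[0,0,0]],[[-4,3,0],[0,0,0]],[[-4,3,0],[0,0,0]],[[-4,3,0],[0,0,0]]]' >/dev/null
python3 -m crank '[[[0,0,0],[0,0,0]],[[0,0,0],[0,0,0]],[[0,0,0],[0,0,0]]]'
python3 - <<'E'
from h import *
o=[]
for n,c in(("top",(165,235)),("side",(285,290))):
    p,d=optics.grab_frame(n); u,v=c; o.append(cv2.resize(p[v-60:v+60,u-75:u+75],(400,320),interpolation=2))
    W=cloud(n,d);m=(np.hypot(W[...,0]-.53,W[...,1]-.127)<.026)&(np.hypot(W[...,0]-.53,W[...,1]-.127)>.02);print(n,np.percentile(W[m][:,2],[10,30,50,70,90]).round(3))
cv2.imwrite("pics/g3.png",np.hstack(o)[:,:,::-1])
E
```

```text
clock: 11.3
tcp_pos: [0.5305, 0.1277, 0.0213]
orientation: [2.782, 1.46, -0.0]
contact_force: [0.5, 0.2, -0.3]
grip_width: 0.085
gripper_force: 0.0
clock: 11.8
tcp_pos: [0.5293, 0.1272, 0.1723]
orientation: [2.782, 1.46, -0.004]
contact_force: [1.2, 1.3, -0.2]
grip_width: 0.0849
gripper_force: 0.0
clock: 12.6
tcp_pos: [0.5403, -0.1174, 0.19]
orientation: [-2.78, -1.461, -0.0]
contact_force: [0.1, 1.1, -0.6]
grip_width: 0.0849
gripper_force: 0.0
top [0.051 0.052 0.053 0.054 0.055]
side [0.049 0.05  0.051 0.051 0.052]
```

View pics/g3.png

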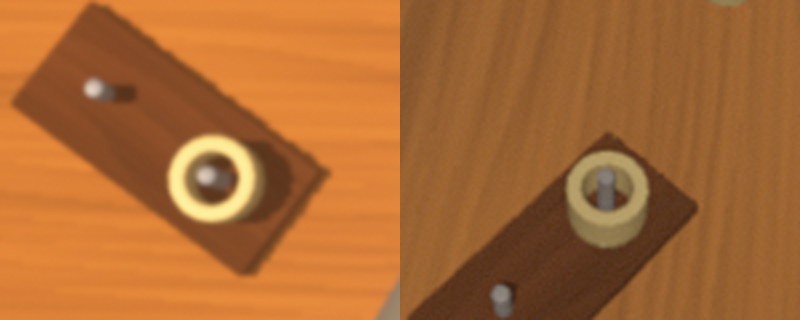

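The roll lies flat around the tall post, at top crop (213,178) and side crop (607,195). Its top is at about 0.052 m, as expected, and the gripper is clear.

```bash
python3 -c "
from bench import r
print(r.hand_in())"
```

```text
the job is handed in; nothing more can be done
None
```

The wide roll is flat on the board around the taller post, released at board contact; I never touched the narrow roll, and I handed the job in at about 13 s with the gripper clear.

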